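Nip up the jig's clamp screw and prove that it holds

ROBOT

A 6-joint arm with a two-finger parallel gripper is mounted at the origin on the work surface. World frame = base frame: x ahead of the robot, y to its left, z up, the work surface at z = 0. Lengths are in m, angles in degrees, forces in N, time in s.
With the tool pointing down it reaches from about 0.25 to 0.8 m from the base axis. Payload 3.9 kg.
Tool frame: the origin (TCP) lies on the mounting face of the last link; the fingertips stand 173 mm ahead of it and the grasp point (between the pads) lies 155 mm ahead of it (ctrl.tip_reach is the x of the fingertips in the tool frame, in m); x points along the fingers, z is the direction in which the jaws open and shut, and the axes are right-handed (so a half turn about x gives the same grasp; the last joint's range is limited). The gripper opens to 85 mm and grips with 20 to 120 N. Pads are 22 mm wide; open, the fingers measure 114 mm over their backs; the gripper's body (76 mm by 85 mm) begins 54 mm behind the grasp point. The pads swing forward as they close: fully open they stand 13 mm farther back than shut.
Start: joints at [64.4, 14.897, -7.913, 67.191, 0, 90], TCP at [0.227, 0.473, 0.405] pointing down, gripper open.
Joint ranges: [-159.42, 159.42], [-47.68, 98.78], [-73.54, 78.23], [-108.79, 121.32], [-90, 84.71], [-180, 180]. Speed limits (degrees/s): [147.25, 147.25, 180, 180, 180, 180].

INTERFACE

Orientations are given as a 3x3 rotation matrix whose columns are the frame's x, y, z axes.
In Python, from plant import status, cams, order, ctrl gives the robot as it stands. The module is installed in compiled form; this text tells all that it offers.
- The arm moves only by the tool jog_arm, never from a script. Its argument "moves" is one flat list of numbers, 7 for each row, row after row: the shift along the world's x, y, z each as a share of 0.12 m, from -1 to 1, then the turn, a rotation vector about the world's x, y, z each as a share of 2 pi rad, from -1 to 1, then the finger opening in mm, from 0 to 85.4. In form: [x, y, z, rx, ry, rz, claw, x, y, z, rx, ry, rz, claw, ...]. A call has exactly 5 rows; each row is the pose to reach, as a shift and turn from the pose commanded when the call began, turning the shorter way round; what a row does not reach only later rows make up. A row lasts 1/8 s, in which the tool goes at most 62.5 mm and 10.7 degrees, less where a joint would pass 70% of its speed; a pose out of reach is approached as far as the arm can. A call with a number of a shift or a turn outside -1 to 1 is refused whole. A call with a gripper value outside its range is refused whole. The fingers move at their own pace and stop on an object; the grip force is fixed at half the most. Time passes only in rows, so rows that repeat a pose let the fingers close, or fill a call up. It gives the time, the measured TCP pose, the force and the opening at its end, in the units of the state.
- status.read_state(): the state, without advancing time (a new reading comes with each control period).
- cams.snapshot(name): name is "scene" or "top"; returns a dict with "img" (480x640x3 uint8, red, green, blue), "vfov" (degrees; the focal length in pixels is half the picture's height over the tangent of half this angle, whatever the lens; pixels are square), "cx", "cy" (the principal point, pixels), "R" (3x3) and "t" (3): a world point X has camera coordinates R X + t. Camera axes: x right, y down, z forward; pixel columns grow to the right and rows downward; lengths in m; the calibration is good to about 2 mm. A picture is of the moment at which its call begins. There is no depth.
- order.job_done(): hands the job in, once; it reports no verdict.
The state is a dict: "time_s": time; "joints": joint angles; "joint_velocities": joint speeds; "effort": joint torques, N m; "tcp_pos": TCP position; "tcp_rot": TCP orientation; "contact_force": force on the tool from outside, world axes, zero at the start; "moment": the same for the moment, N m; "gripper_width": opening from 0.0 (shut) to 1.0 (fully open).
Only numpy, scipy, OpenCV 4.12 (cv2) and the standard library are available. Lean on these libraries where they do the work, as an engineer would, in place of code of your own. Each camera call takes 0.05 s, during which the arm holds its last target. There are 200 camera calls.

TASK

Swing the lever of the welding jig's clamp screw clockwise (seen from above) until the screw is home, pull it up to about 2.1 N m without ever passing 2.8 N m, and keep that torque on it for about a second and a half. Then prove that it holds: still on the same lever, lean on it the other way with about 0.5 N m for about a second, without the screw turning back. Let go and leave the screw home, and leave the other tools where they lie.

Things in the scene. Friction and masses are not known exactly. Their poses are not given: they have to be found in the camera images.
- jig: Welding jig, fixed: dark steel bridge (80 x 290 mm, top 88 mm over the table) on two feet, two plates and two clamp straps on it (tops at 105 mm). Origin on the table under the clamp screw, z up; the bridge spans x -40 to 40, y -50 to 240 mm. A wing nut at y = 205 mm (top at 126 mm) needs nothing. With the screw home its lever points along the jig's -x.
- screw_axis (a point): Point on the vertical axis of the clamp screw, 157 mm over the table, level with point grip_mid. The screw and the lever's hub end 142 mm over the table. Torque on the screw = horizontal force at the grip square to the lever x 0.12 m: 2.1 N m = 17.5 N, 2.8 N m = 23.3 N, 0.5 N m = 4.2 N.
- grip_mid (a point): Middle of the lever's upright grip: black round sleeve, 22 mm diameter, 56 mm tall (129 to 185 mm over the table), spinning freely about its own vertical axis. It stands on the end of the dark steel lever, 120 mm from the screw axis; the lever's bar is 16 mm wide, its top 128 mm over the table, with free space below it. The grip can be pinched from above.
- screw (a joint): Angle of the clamp screw (rad), growing clockwise seen from above: 0 home against its hard seat, negative while slack (starts at -1.1 to -0.5, range -1.3 to 0). At angle -a the lever points along the jig's -x turned counter-clockwise by a. The thread is stiff: it turns, either way, only above 0.9 N m (7.5 N at the grip) and stays where it is left.
- lever (a joint): Elastic bend of the lever relative to the screw (rad), positive when pushed clockwise: 0.01 rad per N m (about 7 N per mm at the grip), 0 when unloaded. It adds to the screw's angle. Too small to be set by measured poses: read the force.
- pliers: Loose pliers, 160 mm long, 12 mm high, lying on the table on the -y side; leave alone.
- hammer: Loose hammer, 260 mm long, lying on the table on the -y side; leave alone.
- wire_brush: Loose wire brush, 220 mm long, lying on the table between the jig and the other tools; leave alone.

How it is judged:
By the outcome, as a careful person would: the job done as asked, in the order asked, and still so for the second after the job is handed in, with the robot touching nothing.
It also fails if it takes over 64 s, if anything falls off the work surface, if the arm or the gripper's body presses on something with over 40 N, if the wrist force passes 120 N, or if a joint passes its speed limit or range.

## Working session

There is one attempt and no reset: what is moved stays moved. The work goes in short steps, Python scripts to look and compute and a tool call to move; the robot and the scene stay as the last step left them, time stands still between calls to the robot, and variables do not carry over. Pictures are saved under pics/ and viewed, about 8 in all and at most 12, crops included, and the job is handed in when it is done.

Besides the shell and the picture viewer there is one more tool, called after "Call:" as name(argument=value, ...), one argument or row to a line, values as JSON. jog_arm: Moves the arm, as the interface text tells. Its arguments: {"type":"object","properties":{"moves":{"type":"array","items":{"type":"number"}}},"required":["moves"]}

```bash
mkdir -p pics
cat > h.py <<'E'
import numpy as np, cv2
from plant import status, cams, order, ctrl
def ray(c,u,v):
    f=c["img"].shape[0]/2/np.tan(np.radians(c["vfov"])/2)
    d=c["R"].T@np.array([(u-c["cx"])/f,(v-c["cy"])/f,1]); o=-c["R"].T@c["t"]; return o,d
def atz(c,u,v,z):
    o,d=ray(c,u,v); return o+d*(z-o[2])/d[2]
def proj(c,X):
    f=c["img"].shape[0]/2/np.tan(np.radians(c["vfov"])/2)
    p=np.array(c["R"])@np.array(X)+c["t"]; return p[0]/p[2]*f+c["cx"],p[1]/p[2]*f+c["cy"]
E
python3 - <<'E'
from h import *
import pickle
for n in("scene","top"):
    c=cams.snapshot(n); pickle.dump(c,open(n+".pkl","wb")); cv2.imwrite(f"pics/{n}0.png",c["img"][:,:,::-1])
    print(n,c["vfov"],c["cx"],c["cy"],-np.array(c["R"]).T@c["t"],np.array(c["R"])[2])
s=status.read_state(); print(s)
E
```

```text
scene 50.97274217671348 321.36841583066166 235.77891569624413 [ 0.82849697 -0.6046113   0.81378483] [-0.39126019  0.48453831 -0.78239254]
top 46.766387737979024 324.9207683888961 234.200545897974 [ 0.33117536 -0.17585141  1.29190015] [ 0.14905226  0.0130819  -0.98874278]
{'time_s': 0.1, 'joints': array([ 6.44023409e+01,  1.49318936e+01, -7.97742243e+00,  6.71893855e+01,
       -2.34949629e-03,  8.99999823e+01]), 'joint_velocities': array([-0.02377775, -0.10817619,  0.175632  ,  0.10640665,  0.01579352,
       -0.01313773]), 'effort': array([ 7.21280162e-05, -4.06507909e+01,  2.54528332e+01,  1.00720904e-02,
       -2.12546320e-05,  1.05669184e-05]), 'tcp_pos': array([0.2267021 , 0.47319945, 0.4039548 ]), 'tcp_rot': array([[-7.07294728e-04, -9.01850342e-01,  4.32047983e-01],
       [-1.57130436e-03,  4.32048560e-01,  9.01848974e-01],
       [-9.99998515e-01, -4.10058539e-05, -1.72266704e-03]]), 'contact_force': array([-0.1700443 ,  0.44065192,  0.13489752]), 'moment': array([ 0.01269287,  0.02847629, -0.03893999]), 'gripper_width': 0.999209822158446}
```

View pics/top0.png

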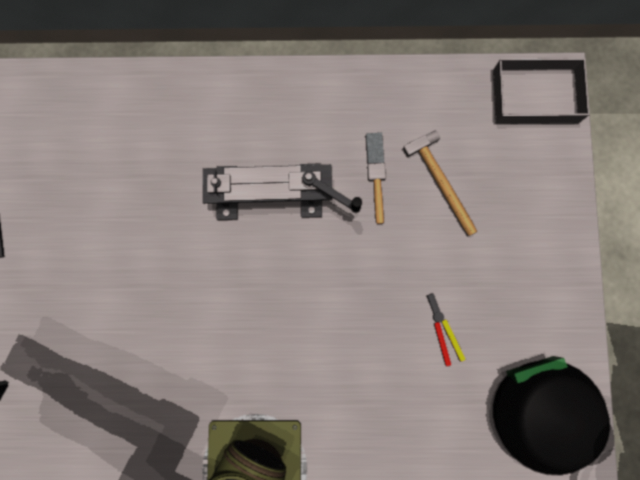

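View pics/scene0.png

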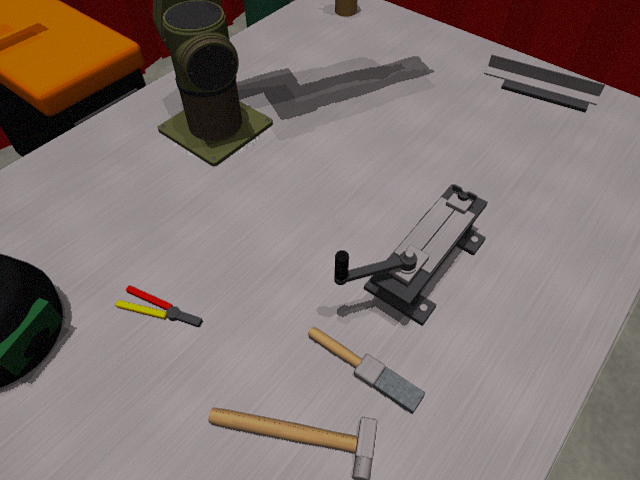

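The top view shows the jig at about (265,185), the screw hub at (309,177) and the grip at (355,204). The robot base is at the bottom, and brush, hammer and pliers lie to the right. The scene view shows the grip at (342,267) and the hub at (408,260). I'll enlarge both.

Run:
```python
import cv2,numpy as np
a=cv2.imread("pics/top0.png")[150:225,195:395]; b=cv2.imread("pics/scene0.png")[175:325,320:520]
a=cv2.resize(a,None,fx=4,fy=4,interpolation=cv2.INTER_CUBIC); b=cv2.resize(b,(400,300),interpolation=cv2.INTER_CUBIC)
o=np.zeros((600,800,3),np.uint8); o[:300]=a; o[300:,:400]=b
b2=cv2.imread("pics/scene0.png")[235:310,325:425]; o[300:,400:]=cv2.resize(b2,(400,300),interpolation=cv2.INTER_CUBIC)
cv2.imwrite("pics/c1.png",o)
```

```text
(no output)
```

View pics/c1.png

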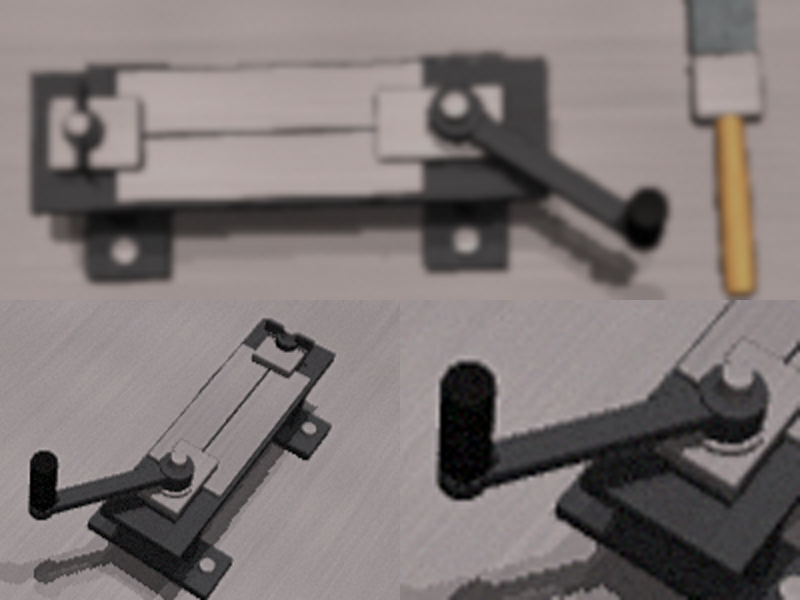

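Run:
```python
from h import *
import pickle
t=pickle.load(open("top.pkl","rb"));s=pickle.load(open("scene.pkl","rb"))
T=lambda x,y:(195+(x+.5)/4-.5,150+(y+.5)/4-.5)
C=lambda x,y:(325+(x-400+.5)/4-.5,235+(y-300+.5)/4-.5)
S=atz(t,*T(455,103),.142);W=atz(t,*T(80,126),.126)
print("S top",S,"S scene",atz(s,*C(740,367),.142)); print("W",W,"dist",np.linalg.norm((W-S)[:2]))
G1=atz(t,*T(649,207),.185);print("G top",G1,"scene",atz(s,*C(467,430),.157),atz(s,*C(468,376),.185),atz(s,*C(466,486),.129))
# bridge corners at z .088
for p in [(32,73),(32,212),(545,60),(548,198)]: print(p,atz(t,*T(*p),.088))
for G in (G1,atz(s,*C(467,430),.157)):
  d=(G-S)[:2];print("len",np.hypot(*d),"ang",np.degrees(np.arctan2(d[1],d[0])))
d=(W-S)[:2];print("jig y ang",np.degrees(np.arctan2(d[1],d[0])))
for X in([*S[:2],0.142],[*G1[:2],.185],[*G1[:2],.129]):print(proj(t,X),proj(s,X))
```

```text
S top [ 0.63142873 -0.12578757  0.142     ] S scene [ 0.62718424 -0.12104654  0.142     ]
W [0.6241956  0.07763695 0.126     ] dist 0.2035530704606299
G top [ 0.56520272 -0.22640044  0.185     ] scene [ 0.56485527 -0.22703031  0.157     ] [ 0.56075111 -0.22269776  0.185     ] [ 0.57025325 -0.23306052  0.129     ]
(32, 73) [0.66439467 0.11367558 0.088     ]
(32, 212) [0.58494908 0.11130936 0.088     ]
(545, 60) [ 0.66988937 -0.17372982  0.088     ]
(548, 198) [ 0.59113256 -0.1750169   0.088     ]
len 0.12045261803373472 ang -123.35395239357483
len 0.12116978998186337 ang -123.32743219095123
jig y ang 92.03639855943642
(np.float64(308.375), np.float64(175.37500000000009)) (np.float64(410.22029383152386), np.float64(254.44923391170002))
(np.float64(356.875), np.float64(201.37500000000009)) (np.float64(342.43506797414335), np.float64(256.58431541876314))
(np.float64(355.74045106603313), np.float64(206.82147821269675)) (np.float64(341.18064006232737), np.float64(276.8355452721122))
```

The grip is near (0.565, -0.2265), the screw axis near (0.630, -0.1245), and the lever about 56° from home. The home grip position should be near (0.510, -0.1275). I'll travel at the current height and turn the jaws along world y.

Call:
jog_arm(
  moves=[0.09,-0.19,0,0,0,0.015,85,0.19,-0.39,0,0,0,0.03,85,0.28,-0.58,0,0,0,0.045,85,0.38,-0.78,0,0,0,0.06,85,0.47,-0.97,0,0,0,0.075,85],
)

```text
time_s: 0.72
tcp_pos: [0.2834, 0.3561, 0.4043]
tcp_rot: [[-0.001, -1.0, -0.028], [-0.001, -0.028, 1.0], [-1.0, 0.001, -0.001]]
contact_force: [-0.2, -0.1, -0.1]
gripper_width: 0.995
```

Call:
jog_arm(
  moves=[0.09,-0.19,0,0,0,0,85,0.19,-0.39,0,0,0,0,85,0.28,-0.58,0,0,0,0,85,0.38,-0.78,0,0,0,0,85,0.47,-0.97,0,0,0,0,85],
)

```text
time_s: 1.35
tcp_pos: [0.3398, 0.2397, 0.4044]
tcp_rot: [[-0.001, -1.0, -0.024], [-0.001, -0.024, 1.0], [-1.0, 0.001, -0.0]]
contact_force: [0.6, -0.3, 0.6]
gripper_width: 0.998
```

Call:
jog_arm(
  moves=[0.09,-0.19,0,0,0,0,85,0.19,-0.39,0,0,0,0,85,0.28,-0.58,0,0,0,0,85,0.38,-0.78,0,0,0,0,85,0.47,-0.97,0,0,0,0,85],
)

```text
time_s: 1.98
tcp_pos: [0.3962, 0.1233, 0.4044]
tcp_rot: [[-0.001, -1.0, -0.024], [-0.0, -0.024, 1.0], [-1.0, 0.001, -0.0]]
contact_force: [0.4, 0.6, 0.1]
gripper_width: 0.996
```

Call:
jog_arm(
  moves=[0.09,-0.19,0,0,0,0,85,0.19,-0.39,0,0,0,0,85,0.28,-0.58,0,0,0,0,85,0.38,-0.78,0,0,0,0,85,0.47,-0.97,0,0,0,0,85],
)

```text
time_s: 2.6
tcp_pos: [0.4526, 0.007, 0.4043]
tcp_rot: [[-0.001, -1.0, -0.024], [0.0, -0.024, 1.0], [-1.0, 0.001, 0.0]]
contact_force: [-0.2, -0.6, 0.1]
gripper_width: 0.992
```

Call:
jog_arm(
  moves=[0.09,-0.19,0,0,0,0,85,0.19,-0.39,0,0,0,0,85,0.28,-0.58,0,0,0,0,85,0.38,-0.78,0,0,0,0,85,0.47,-0.97,0,0,0,0,85],
)

```text
time_s: 3.22
tcp_pos: [0.509, -0.1094, 0.4042]
tcp_rot: [[-0.001, -1.0, -0.024], [0.0, -0.024, 1.0], [-1.0, 0.001, 0.0]]
contact_force: [0.3, -0.5, -0.4]
gripper_width: 0.995
```

Call:
jog_arm(
  moves=[0.1,-0.2,0,0,0,0,85,0.2,-0.4,0,0,0,0,85,0.3,-0.6,0,0,0,0,85,0.47,-0.97,0,0,0,0,85,0.47,-0.97,0,0,0,0,85],
)

```text
time_s: 3.85
tcp_pos: [0.5662, -0.2275, 0.4034]
tcp_rot: [[-0.0, -1.0, -0.021], [-0.0, -0.021, 1.0], [-1.0, 0.0, -0.0]]
contact_force: [-0.7, 0.8, -0.2]
gripper_width: 0.997
```

Run:
```python
from h import *
s=status.read_state(); print(s["joints"],s["tcp_pos"],s["tcp_rot"],s["contact_force"])
t=cams.snapshot("top");c=cams.snapshot("scene")
g=s["tcp_pos"]+s["tcp_rot"][:,0]*ctrl.tip_reach
print(ctrl.tip_reach,g,proj(c,g))
o=np.hstack([cv2.resize(t["img"][130:280,270:420],(400,400),interpolation=2),cv2.resize(c["img"][130:330,250:450],(400,400),interpolation=2)])
cv2.imwrite("pics/c2.png",o[:,:,::-1])
```

```text
[-2.18809509e+01  2.34217148e+01  4.57097449e+00  7.11620429e+01
 -3.42887970e-02 -2.31007714e+01] [ 0.56616143 -0.22747162  0.40343424] [[-4.30068009e-04 -9.99773283e-01 -2.12884423e-02]
 [-4.72191507e-04 -2.12882389e-02  9.99773268e-01]
 [-9.99999796e-01  4.40022720e-04 -4.62929063e-04]] [-0.6766158   0.82706842 -0.18557421]
0.1734 [ 0.56608686 -0.2275535   0.23003427] (np.float64(343.5486945588455), np.float64(239.3402272405842))
```

View pics/c2.png

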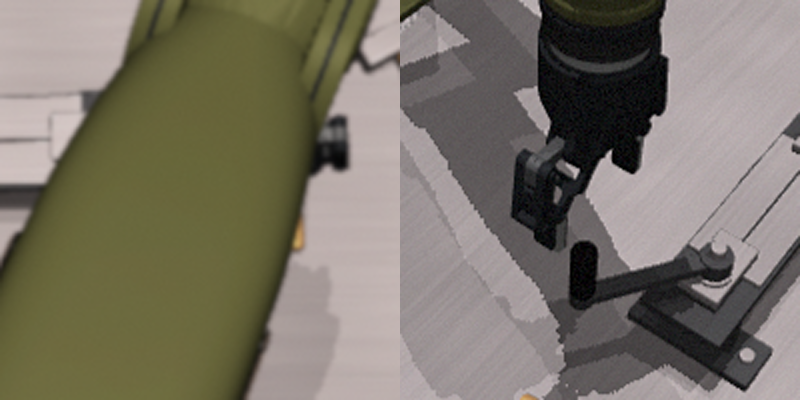

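The scene crop shows the open fingers straddling the grip: grip top at crop (583,247), finger midpoint at (588,200). Next I descend and close.

Call:
jog_arm(
  moves=[0,0,-0.15,0,0,0,85,0,0,-0.3,0,0,0,85,0,0,-0.45,0,0,0,85,0,0,-0.6,0,0,0,85,0,0,-0.75,0,0,0,85],
)

```text
time_s: 4.58
tcp_pos: [0.5646, -0.2235, 0.3143]
tcp_rot: [[-0.001, -1.0, -0.026], [0.001, -0.026, 1.0], [-1.0, 0.001, 0.001]]
contact_force: [0.7, -0.3, -0.6]
gripper_width: 0.999
```

Call:
jog_arm(
  moves=[0,0,0,0,0,0,60,0,0,0,0,0,0,40,0,0,0,0,0,0,30,0,0,0,0,0,0,24,0,0,0,0,0,0,20],
)

```text
time_s: 5.2
tcp_pos: [0.5656, -0.2255, 0.3156]
tcp_rot: [[0.002, -1.0, -0.024], [-0.002, -0.024, 1.0], [-1.0, -0.002, -0.002]]
contact_force: [-0.0, -1.2, 2.5]
gripper_width: 0.245
```

Gripped at 21 mm opening, with forces small. Working out the arc rows about the screw axis.

Run:
```python
import numpy as np
S=np.array([.630,-.1245]);P=np.array([.5654,-.2254])
d=P-S;a0=np.degrees(np.arctan2(d[1],d[0]));r=np.hypot(*d);print(a0,r)
A=lambda a:S+r*np.array([np.cos(np.radians(a)),np.sin(np.radians(a))])
for k in range(4):
  b=a0-12*k; print(np.round([(A(b-12*(i+1)/5)-A(b))/.12 for i in range(5)],3).tolist(),A(b-12))
```

```text
-122.6289102536066 0.11980805482103445
[[-0.035, 0.023], [-0.068, 0.048], [-0.101, 0.074], [-0.133, 0.102], [-0.163, 0.13]] [ 0.54583338 -0.209764  ]
[[-0.029, 0.03], [-0.057, 0.061], [-0.084, 0.094], [-0.109, 0.127], [-0.132, 0.161]] [ 0.52994524 -0.19040155]
[[-0.022, 0.035], [-0.043, 0.072], [-0.062, 0.109], [-0.08, 0.147], [-0.096, 0.185]] [ 0.51842997 -0.16815889]
[[-0.014, 0.039], [-0.027, 0.079], [-0.038, 0.119], [-0.048, 0.16], [-0.055, 0.201]] [ 0.51179085 -0.14400812]
```

Call:
jog_arm(
  moves=[-0.035,0.023,0,0,0,0,20,-0.068,0.048,0,0,0,0,20,-0.101,0.074,0,0,0,0,20,-0.133,0.102,0,0,0,0,20,-0.163,0.13,0,0,0,0,20],
)

```text
time_s: 5.82
tcp_pos: [0.5474, -0.2109, 0.3159]
tcp_rot: [[0.006, -1.0, -0.024], [-0.005, -0.024, 1.0], [-1.0, -0.006, -0.005]]
contact_force: [5.1, -6.7, -0.2]
gripper_width: 0.246
```

Call:
jog_arm(
  moves=[-0.029,0.03,0,0,0,0,20,-0.057,0.061,0,0,0,0,20,-0.084,0.094,0,0,0,0,20,-0.109,0.127,0,0,0,0,20,-0.132,0.161,0,0,0,0,20],
)

```text
time_s: 6.45
tcp_pos: [0.5313, -0.1916, 0.3158]
tcp_rot: [[0.005, -1.0, -0.023], [-0.005, -0.023, 1.0], [-1.0, -0.005, -0.005]]
contact_force: [4.2, -6.5, 0.5]
gripper_width: 0.244
```

Call:
jog_arm(
  moves=[-0.022,0.035,0,0,0,0,20,-0.043,0.072,0,0,0,0,20,-0.062,0.109,0,0,0,0,20,-0.08,0.147,0,0,0,0,20,-0.096,0.185,0,0,0,0,20],
)

```text
time_s: 7.08
tcp_pos: [0.5196, -0.1694, 0.3157]
tcp_rot: [[0.004, -1.0, -0.023], [-0.005, -0.023, 1.0], [-1.0, -0.004, -0.006]]
contact_force: [3.7, -6.9, -0.2]
gripper_width: 0.245
```

```bash
cat > f.py <<'E'
from h import *
S=np.array([.630,-.1245])
s=status.read_state(); d=s["tcp_pos"][:2]-S; F=s["contact_force"][:2]; u=d/np.hypot(*d); t=np.array([u[1],-u[0]])
print(s["time_s"],s["tcp_pos"],"F",s["contact_force"],"ang",np.degrees(np.arctan2(d[1],d[0])),"r",np.hypot(*d),"push",-F@t,"radial",F@u)
E
python3 f.py
```

```text
7.075 [ 0.51959849 -0.16935553  0.31565183] F [ 3.69407608 -6.88241042 -0.22195829] ang -157.8883597916418 r 0.11916589771637545 push 7.766720496280243 radial -0.8317595973527644
```

Call:
jog_arm(
  moves=[-0.014,0.039,0,0,0,0,20,-0.027,0.079,0,0,0,0,20,-0.038,0.119,0,0,0,0,20,-0.048,0.16,0,0,0,0,20,-0.055,0.201,0,0,0,0,20],
)

```text
time_s: 7.7
tcp_pos: [0.5128, -0.1452, 0.3156]
tcp_rot: [[0.004, -1.0, -0.023], [-0.006, -0.023, 1.0], [-1.0, -0.003, -0.006]]
contact_force: [2.8, -7.5, 0.4]
gripper_width: 0.244
```

```bash
python3 f.py
python3 - <<'E'
import numpy as np
S=np.array([.630,-.1245]);r=.1198
A=lambda a:S+r*np.array([np.cos(np.radians(a)),np.sin(np.radians(a))])
b=-170.63
for st in (3.5,2,2,2,2,2):
  print(st,np.round([(A(b-st*(i+1)/5)-A(b))/.12 for i in range(5)],4).tolist(),A(b-st)); b-=st
E
```

```text
7.7 [ 0.51278594 -0.1452173   0.31556817] F [ 2.84630707 -7.50693336  0.41424815] ang -169.97663293131086 r 0.11903084723131213 push 7.88775309823977 radial -1.496283220609613
3.5 [[-0.0019, 0.012], [-0.0037, 0.0241], [-0.0053, 0.0362], [-0.0068, 0.0483], [-0.0081, 0.0604]] [ 0.51082817 -0.13675215]
2 [[-0.0007, 0.0069], [-0.0013, 0.0139], [-0.0019, 0.0208], [-0.0025, 0.0278], [-0.003, 0.0347]] [ 0.51047317 -0.13258565]
2 [[-0.0004, 0.007], [-0.0008, 0.0139], [-0.0012, 0.0209], [-0.0015, 0.0278], [-0.0017, 0.0348]] [ 0.5102638 -0.1284093]
2 [[-0.0002, 0.007], [-0.0004, 0.0139], [-0.0005, 0.0209], [-0.0005, 0.0279], [-0.0005, 0.0348]] [ 0.51020031 -0.12422818]
2 [[0.0, 0.007], [0.0001, 0.0139], [0.0003, 0.0209], [0.0005, 0.0279], [0.0007, 0.0348]] [ 0.51028277 -0.1200474 ]
2 [[0.0003, 0.007], [0.0006, 0.0139], [0.001, 0.0209], [0.0014, 0.0278], [0.0019, 0.0348]] [ 0.5105111  -0.11587204]
```

Call:
jog_arm(
  moves=[-0.002,0.012,0,0,0,0,20,-0.004,0.024,0,0,0,0,20,-0.005,0.036,0,0,0,0,20,-0.007,0.048,0,0,0,0,20,-0.008,0.06,0,0,0,0,20],
)

```text
time_s: 8.32
tcp_pos: [0.5118, -0.1381, 0.3155]
tcp_rot: [[0.003, -1.0, -0.023], [-0.006, -0.023, 1.0], [-1.0, -0.003, -0.006]]
contact_force: [1.4, -7.7, -0.1]
gripper_width: 0.245
```

Call:
jog_arm(
  moves=[-0.001,0.007,0,0,0,0,20,-0.001,0.014,0,0,0,0,20,-0.002,0.021,0,0,0,0,20,-0.002,0.028,0,0,0,0,20,-0.003,0.035,0,0,0,0,20],
)

```text
time_s: 8.95
tcp_pos: [0.5114, -0.1339, 0.3155]
tcp_rot: [[0.003, -1.0, -0.023], [-0.006, -0.023, 1.0], [-1.0, -0.003, -0.006]]
contact_force: [2.0, -7.4, -0.2]
gripper_width: 0.24
```

```bash
python3 f.py
```

```text
8.95 [ 0.51137079 -0.1339134   0.31551195] F [ 1.98326089 -7.36155755 -0.18173655] ang -175.46300499013995 r 0.11900211158767209 push 7.4953712981465594 radial -1.3947266575920598
```

Call:
jog_arm(
  moves=[0,0.006,0,0,0,0,20,-0.001,0.012,0,0,0,0,20,-0.001,0.018,0,0,0,0,20,-0.001,0.024,0,0,0,0,20,-0.002,0.03,0,0,0,0,20],
)

```text
time_s: 9.57
tcp_pos: [0.5111, -0.1303, 0.3155]
tcp_rot: [[0.003, -1.0, -0.023], [-0.006, -0.023, 1.0], [-1.0, -0.003, -0.006]]
contact_force: [1.7, -7.8, 0.0]
gripper_width: 0.246
```

```bash
python3 f.py
```

```text
9.575 [ 0.51113136 -0.13033361  0.31549846] F [ 1.71837235 -7.76089209  0.02272882] ang -177.19040257530995 r 0.11901170243489965 push 7.835792627735695 radial -1.3358905243907908
```

Call:
jog_arm(
  moves=[0,0.006,0,0,0,0,20,0,0.012,0,0,0,0,20,0,0.018,0,0,0,0,20,-0.001,0.024,0,0,0,0,20,-0.001,0.03,0,0,0,0,20],
)

```text
time_s: 10.2
tcp_pos: [0.511, -0.1267, 0.3155]
tcp_rot: [[0.003, -1.0, -0.023], [-0.006, -0.023, 1.0], [-1.0, -0.003, -0.006]]
contact_force: [2.2, -9.5, 0.7]
gripper_width: 0.247
```

```bash
python3 f.py
```

```text
10.2 [ 0.51099095 -0.12674116  0.31548654] F [ 2.22855126 -9.47784164  0.69389121] ang -178.92114086418044 r 0.11903015114244946 push 9.518121825894385 radial -2.0497023638723433
```

Force is starting to rise at the expected home angle. I'll press on in smaller steps.

Call:
jog_arm(
  moves=[0,0.002,0,0,0,0,20,0,0.004,0,0,0,0,20,0,0.006,0,0,0,0,20,0,0.008,0,0,0,0,20,0,0.008,0,0,0,0,20],
)

```text
time_s: 10.82
tcp_pos: [0.511, -0.1258, 0.3155]
tcp_rot: [[0.003, -1.0, -0.023], [-0.006, -0.023, 1.0], [-1.0, -0.003, -0.006]]
contact_force: [2.6, -7.5, 0.7]
gripper_width: 0.246
```

```bash
python3 f.py
```

```text
10.825 [ 0.51098339 -0.12580475  0.31551096] F [ 2.62876203 -7.51670526  0.69802552] ang -179.3719062547749 r 0.11902376337151177 push 7.545070322181802 radial -2.5462053198082915
```

Call:
jog_arm(
  moves=[0,0.004,0,0,0,0,20,0,0.008,0,0,0,0,20,0,0.012,0,0,0,0,20,0,0.016,0,0,0,0,20,0,0.016,0,0,0,0,20],
)

```text
time_s: 11.45
tcp_pos: [0.511, -0.1246, 0.3155]
tcp_rot: [[0.003, -1.0, -0.023], [-0.009, -0.023, 1.0], [-1.0, -0.003, -0.009]]
contact_force: [0.9, -10.7, -0.7]
gripper_width: 0.248
```

```bash
python3 f.py
```

```text
11.45 [ 0.51103305 -0.12464695  0.3155371 ] F [  0.92717772 -10.71824686  -0.68887084] ang -179.92922939288584 r 0.11896703928146389 push 10.719383919381213 radial -0.9139380474495297
```

Call:
jog_arm(
  moves=[0,0.003,0,0,0,0,20,0,0.006,0,0,0,0,20,0,0.009,0,0,0,0,20,0,0.009,0,0,0,0,20,0,0.009,0,0,0,0,20],
)

```text
time_s: 12.08
tcp_pos: [0.511, -0.124, 0.3156]
tcp_rot: [[0.003, -1.0, -0.022], [-0.01, -0.022, 1.0], [-1.0, -0.003, -0.01]]
contact_force: [1.6, -12.5, -0.3]
gripper_width: 0.244
```

```bash
python3 f.py
```

```text
12.075 [ 0.51104518 -0.1240254   0.31559053] F [  1.58483703 -12.53350367  -0.27740847] ang 179.77140737669131 r 0.11895576452241413 push 12.527080920365437 radial -1.634829124192537
```

The screw is home. I'll now pull up toward 17.5 N.

Call:
jog_arm(
  moves=[0,0.002,0,0,0,0,20,0,0.004,0,0,0,0,20,0,0.007,0,0,0,0,20,0,0.01,0,0,0,0,20,0,0.01,0,0,0,0,20],
)

```text
time_s: 12.7
tcp_pos: [0.5111, -0.1233, 0.3156]
tcp_rot: [[0.003, -1.0, -0.022], [-0.012, -0.022, 1.0], [-1.0, -0.003, -0.012]]
contact_force: [1.1, -14.6, -0.3]
gripper_width: 0.248
```

```bash
python3 f.py
```

```text
12.7 [ 0.51107503 -0.12331643  0.3156409 ] F [  1.07608502 -14.64230777  -0.32740001] ang 179.42979685675485 r 0.11893086386571876 push 14.630873742135073 radial -1.2217484327219819
```

Call:
jog_arm(
  moves=[0,0.003,0,0,0,0,20,0,0.006,0,0,0,0,20,0,0.009,0,0,0,0,20,0,0.011,0,0,0,0,20,0,0.011,0,0,0,0,20],
)

```text
time_s: 13.32
tcp_pos: [0.5111, -0.1225, 0.3157]
tcp_rot: [[0.003, -1.0, -0.021], [-0.014, -0.021, 1.0], [-1.0, -0.003, -0.014]]
contact_force: [1.9, -16.6, -0.4]
gripper_width: 0.241
```

```bash
python3 f.py
```

```text
13.325 [ 0.51109751 -0.12253742  0.31565549] F [  1.93405753 -16.64356643  -0.38820786] ang 179.05437397826046 r 0.11891868570851288 push 16.609380901809995 radial -2.208471858827203
```

Call:
jog_arm(
  moves=[0,0.002,0,0,0,0,20,0,0.004,0,0,0,0,20,0,0.004,0,0,0,0,20,0,0.004,0,0,0,0,20,0,0.004,0,0,0,0,20],
)

```text
time_s: 13.95
tcp_pos: [0.5111, -0.1223, 0.3157]
tcp_rot: [[0.003, -1.0, -0.021], [-0.014, -0.021, 1.0], [-1.0, -0.003, -0.014]]
contact_force: [1.5, -17.8, -1.4]
gripper_width: 0.247
```

```bash
for i in 1 2 3; do python3 f.py; python3 -c "
from h import *
cams.snapshot('top')"; done;python3 f.py
```

```text
13.95 [ 0.51111125 -0.12226684  0.31566626] F [  1.49002747 -17.84268486  -1.36369758] ang 178.92390590285513 r 0.11890972501224874 push 17.811554899869407 radial -1.8248553179524425
14.0 [ 0.51110118 -0.12227691  0.31567389] F [  0.14750194 -18.42481487  -0.2613075 ] ang 178.92884689140212 r 0.11891959621863567 push 18.41883773462552 radial -0.49191074990546774
14.05 [ 0.51111287 -0.1222593   0.31568297] F [  1.42849725 -17.14538955  -1.19493401] ang 178.92025902023607 r 0.11890824853700847 push 17.11542668590808 radial -1.7513299502432547
14.1 [ 0.51109271 -0.12225427  0.31565815] F [  0.37531245 -17.11445261  -0.85798856] ang 178.91801705499478 r 0.11892849428370021 push 17.10431405048103 radial -0.6984184702275056
```

Call:
jog_arm(
  moves=[0,0,0,0,0,0,20,0,0,0,0,0,0,20,0,0,0,0,0,0,20,0,0,0,0,0,0,20,0,0,0,0,0,0,20],
)

```text
time_s: 14.72
tcp_pos: [0.5111, -0.1223, 0.3157]
tcp_rot: [[0.003, -1.0, -0.021], [-0.014, -0.021, 1.0], [-1.0, -0.003, -0.014]]
contact_force: [0.4, -17.9, -0.6]
gripper_width: 0.243
```

Call:
jog_arm(
  moves=[0,0,0,0,0,0,20,0,0,0,0,0,0,20,0,0,0,0,0,0,20,0,0,0,0,0,0,20,0,0,0,0,0,0,20],
)

```text
time_s: 15.35
tcp_pos: [0.5111, -0.1223, 0.3157]
tcp_rot: [[0.003, -1.0, -0.021], [-0.014, -0.021, 1.0], [-1.0, -0.003, -0.014]]
contact_force: [2.2, -18.4, 0.7]
gripper_width: 0.246
```

Held at about 17.6 N for roughly 1.9 s. Now I'll unload gradually toward the reverse lean.

Call:
jog_arm(
  moves=[0,-0.015,0,0,0,0,20,0,-0.03,0,0,0,0,20,0,-0.045,0,0,0,0,20,0,-0.055,0,0,0,0,20,0,-0.06,0,0,0,0,20],
)

```text
time_s: 15.98
tcp_pos: [0.511, -0.1266, 0.3154]
tcp_rot: [[0.003, -1.0, -0.023], [-0.004, -0.023, 1.0], [-1.0, -0.003, -0.004]]
contact_force: [2.7, -5.5, 0.6]
gripper_width: 0.244
```

```bash
python3 f.py
```

```text
15.975 [ 0.51095706 -0.1266046   0.31542215] F [ 2.65519145 -5.50294744  0.57556061] ang -178.98715298246475 r 0.11906154515099646 push 5.5490223838128925 radial -2.5575032208304247
```

Call:
jog_arm(
  moves=[0,-0.01,0,0,0,0,20,0,-0.02,0,0,0,0,20,0,-0.03,0,0,0,0,20,0,-0.035,0,0,0,0,20,0,-0.038,0,0,0,0,20],
)

```text
time_s: 16.6
tcp_pos: [0.5109, -0.1292, 0.3151]
tcp_rot: [[0.003, -1.0, -0.025], [0.003, -0.025, 1.0], [-1.0, -0.003, 0.003]]
contact_force: [6.6, 3.2, 1.5]
gripper_width: 0.244
```

```bash
for i in 1 2; do python3 f.py; python3 -c "
from h import *
cams.snapshot('top')"; done;python3 f.py
```

```text
16.6 [ 0.51085566 -0.12916765  0.31511288] F [6.57619626 3.19417305 1.52115378] ang -177.7565020580497 r 0.11923573939397775 push -2.934290122302331 radial -6.696195951512133
16.65 [ 0.51085956 -0.12914296  0.3150951 ] F [5.59466968 1.54814948 1.2647694 ] ang -177.7682867924048 r 0.11923087444158813 push -1.3291137891466736 radial -5.650712534530644
16.7 [ 0.51084203 -0.12911062  0.31511539] F [4.97464309 1.83912877 2.52759061] ang -177.78414013687208 r 0.11924714016151675 push -1.6454119260433677 radial -5.042032141442809
```

Call:
jog_arm(
  moves=[0,-0.004,0,0,0,0,20,0,-0.008,0,0,0,0,20,0,-0.012,0,0,0,0,20,0,-0.012,0,0,0,0,20,0,-0.012,0,0,0,0,20],
)

```text
time_s: 17.32
tcp_pos: [0.5108, -0.1299, 0.3151]
tcp_rot: [[0.003, -1.0, -0.026], [0.005, -0.026, 1.0], [-1.0, -0.003, 0.005]]
contact_force: [4.2, 4.7, 1.6]
gripper_width: 0.246
```

```bash
for i in 1 2 3; do python3 f.py; python3 -c "
from h import *
cams.snapshot('top')"; done;python3 f.py
```

```text
17.325 [ 0.51084102 -0.12993424  0.31505863] F [4.2294424  4.7222328  1.59343271] ang -177.38883706130568 r 0.11928283312125446 push -4.524646452839137 radial -4.440184696422923
17.375 [ 0.51083736 -0.12993156  0.31505455] F [6.24290964 4.14896959 1.52485619] ang -177.39020525312128 r 0.1192863590878912 push -3.8604031138422314 radial -6.425352688679417
17.425 [ 0.51084775 -0.12991709  0.3150499 ] F [5.24772383 4.60951903 1.67826316] ang -177.39692089958274 r 0.1192753251956397 push -4.366428453554712 radial -5.451657886006023
17.475 [ 0.51083498 -0.12994377  0.31506061] F [6.7555839  4.63924319 1.74101508] ang -177.38439549789706 r 0.11928929688089769 push -4.326118479840366 radial -6.960257912689085
```

Call:
jog_arm(
  moves=[0,0,0,0,0,0,20,0,0,0,0,0,0,20,0,0,0,0,0,0,20,0,0,0,0,0,0,20,0,0,0,0,0,0,20],
)

```text
time_s: 18.1
tcp_pos: [0.5108, -0.1299, 0.3151]
tcp_rot: [[0.003, -1.0, -0.026], [0.005, -0.026, 1.0], [-1.0, -0.003, 0.005]]
contact_force: [6.0, 4.7, 1.5]
gripper_width: 0.242
```

Call:
jog_arm(
  moves=[0,0,0,0,0,0,20,0,0.004,0,0,0,0,20,0.002,0.01,0,0,0,0,20,0.004,0.016,0,0,0,0,20,0.005,0.02,0,0,0,0,20],
)

```text
time_s: 18.73
tcp_pos: [0.511, -0.1286, 0.315]
tcp_rot: [[0.001, -1.0, -0.025], [0.001, -0.025, 1.0], [-1.0, -0.001, 0.001]]
contact_force: [5.2, 1.6, 3.3]
gripper_width: 0.245
```

```bash
python3 f.py; python3 -c "
from h import *
cams.snapshot('top')"; python3 f.py
```

```text
18.725 [ 0.51103486 -0.12861105  0.31501079] F [5.24525157 1.63174579 3.27158777] ang -178.02082870918767 r 0.11903614984749748 push -1.449621384758473 radial -5.298476782443039
18.775 [ 0.51102999 -0.12865189  0.31499347] F [4.54638108 0.55966604 2.5613666 ] ang -178.00126844007795 r 0.1190424373923955 push -0.40075971871367566 radial -4.563134739556532
```

The lean is done and the load is near zero. Open the fingers and lift clear.

Call:
jog_arm(
  moves=[0,0,0,0,0,0,30,0,0,0,0,0,0,40,0,0,0,0,0,0,60,0,0,0,0,0,0,80,0,0,0,0,0,0,80],
)

```text
time_s: 19.4
tcp_pos: [0.5105, -0.129, 0.3146]
tcp_rot: [[-0.0, -1.0, -0.024], [-0.0, -0.024, 1.0], [-1.0, 0.0, 0.0]]
contact_force: [-0.5, 0.5, -0.6]
gripper_width: 0.937
```

Call:
jog_arm(
  moves=[0,0,0.1,0,0,0,80,0,0,0.3,0,0,0,80,0,0,0.5,0,0,0,80,0,0,0.75,0,0,0,80,0,0,1,0,0,0,80],
)

```text
time_s: 20.02
tcp_pos: [0.5105, -0.1289, 0.4366]
tcp_rot: [[0.001, -1.0, -0.024], [-0.0, -0.024, 1.0], [-1.0, -0.001, -0.0]]
contact_force: [0.9, -0.7, -0.7]
gripper_width: 0.937
```

Call:
jog_arm(
  moves=[-0.2,0.2,0,0,0,0,80,-0.4,0.4,0,0,0,0,80,-0.6,0.6,0,0,0,0,80,-0.8,0.8,0,0,0,0,80,-0.8,0.8,0,0,0,0,80],
)

```text
time_s: 20.65
tcp_pos: [0.413, -0.0319, 0.4357]
tcp_rot: [[0.001, -1.0, -0.027], [0.0, -0.027, 1.0], [-1.0, -0.001, 0.0]]
contact_force: [-0.9, 1.0, -0.2]
gripper_width: 0.936
```

```bash
python3 f.py
python3 - <<'E'
from h import *
t=cams.snapshot("top");c=cams.snapshot("scene")
o=np.hstack([cv2.resize(t["img"][130:280,270:420],(400,400),interpolation=2),cv2.resize(c["img"][130:330,250:450],(400,400),interpolation=2)])
cv2.imwrite("pics/c3.png",o[:,:,::-1])
for X in ([.510,-.1275,.185],[.510,-.1275,.129]):
  u,v=proj(c,X); print((u-250)*2+400,(v-130)*2)
E
```

```text
20.65 [ 0.41301374 -0.03192758  0.43574193] F [-0.92286584  0.96919214 -0.22837924] ang 156.89554590255773 r 0.23590821859960998 push -0.5293136940758318 radial 1.2291630423218047
604.8412876348108 146.1609363661471
601.5466211529586 188.763878323185
```

View pics/c3.png

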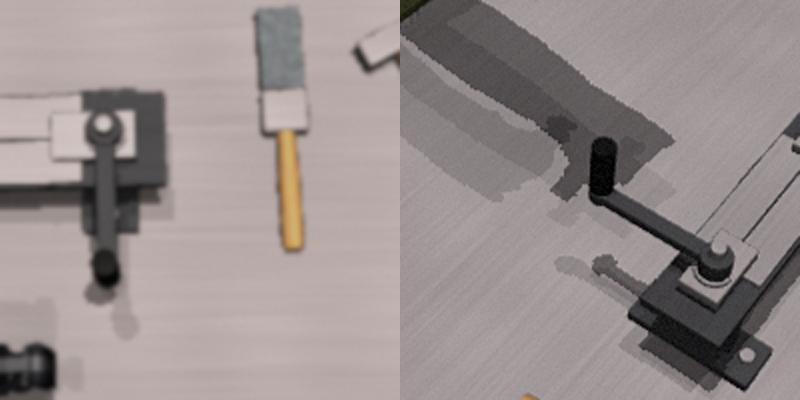

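The lever is square to the bridge, pointing along the jig's -x, and the brush and hammer are where they were. The gripper is clear of everything. Handing in.

```bash
python3 -c "
from h import *
print(order.job_done())"
```

```text
the job is handed in; nothing more can be done
None
```

The clamp screw is home, and it held the reverse lean without turning back. I handed the job in at about 21 s of the 64 s allowed; the hand-in gives no verdict.

- **Swing and pull-up:** I pinched the grip from above and swung the lever about 56° clockwise onto its seat. I then raised the force to 17–18.4 N, about 2.1 N m, and held it for roughly 1.9 s. The highest reading was 18.4 N, about 2.2 N m, against the 2.8 N m limit. Force was only read at the end of each move call.
- **Holding test:** On the same grip I leaned the other way at about 4.4 N, roughly 0.53 N m, for about 1.2 s. Loading, holding and reverse lean all fall on one elastic line of about 2.9 N/mm, with its zero at y ≈ -0.1284. So the screw did not turn back.
- **Last checks:** The final picture shows the lever square to the bridge, along the jig's -x. The brush and hammer look unmoved. I did not re-image the pliers, but the arm stayed well away from them. The gripper is open and clear, with about zero contact force.
- **Disagreements:** Readings scattered by about 0.7 N, and one of 9.5 N came just before the seat. A sideways pull along the lever of about 5–6 N showed during the reverse lean; it puts no torque on the screw.

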